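# Release a spice tin from the feeder and trap it on the landing

### The job

Press the paddle beside the spice-tin feeder down with one finger so that the gate drops and the tin is pushed out, and trap the tin with the other finger once it is at least half out on the open landing, before its front edge passes the open end. Finish while holding: one finger still keeps the paddle down and the other still stops the tin, which stands upright on the landing, at rest. Do not lift or tip the tin, and leave the other things on the worktop alone.

Things in the scene. Friction and masses are not known exactly. Their poses are not given: they have to be found in the camera images.
- feeder: Fixed grey metal tin feeder, 225 mm long. Origin: under the channel's middle at the gate line, worktop level; z up. Channel along x, floor 30 mm above the worktop, 44 mm wide. x = 0 to +130 mm: magazine, side walls to 75 mm height, outer width 54; a black spring housing fills x = 60 to 130. x = 0 to -95: open landing, outer width 56, with lips 6 mm high. The paddle stands on the landing's +y side.
- gate (a point): Gate line at floor height (feeder x = -4, y = 0, z = 30 mm). A steel bar 30 mm wide and 4 mm thick stands 10 mm above the floor here while the paddle is up and holds the tin back; it sinks with the paddle.
- open_end (a point): Middle of the landing's open end, at floor height (feeder x = -95, y = 0, z = 30 mm). Beyond it is a 30 mm drop to the worktop. Axes as the feeder's.
- landing_mid (a point): Point on the landing's floor, mid-width (feeder x = -50, y = 0, z = 30 mm), straight across from the paddle's centre, 75 mm from it along feeder y. Axes as the feeder's.
- paddle_top (a point): Centre of the paddle's flat steel top (feeder x = -50, y = +75 mm), 40 mm along feeder x by 46 mm along feeder y, 64 mm above the worktop when up; moves straight down with the paddle. Axes as the feeder's.
- paddle (a joint): Downward travel of the paddle in m: 0 up, 0.016 at the hard stop (top then 48 mm above the worktop). Spring 1.5 to 6.3 N, plus up to 4 N of friction until the tin is loose. From 0.010 on it counts as down and the gate is below the floor. Let go, it springs up and the gate rises again, under the tin if that is above it.
- pusher (a joint): Travel in m towards feeder -x of the black plate behind the tin (38 mm wide, 32 to 75 mm above the worktop). 0 at the start, 0.135 at most. A damped spring pushes it with about 4 N all along: with the gate down the tin creeps out at roughly 25 to 45 mm/s and, if not stopped, goes over the open end.
- tin: Closed metal spice tin, 44 mm along the channel, 40 mm wide, 55 mm tall, about 0.13 kg, loose, standing upright in the magazine on the channel floor (top 85 mm above the worktop). Origin: centre of its underside; z up. It starts at feeder x = +20 mm, its front face against the gate.
- spare_tin: Bystander: an identical tin standing on the worktop near the feeder. Origin centre of underside.
- ramekin: Bystander: white bowl, 76 mm across, 45 mm high, near the paddle. Origin centre of underside.
- salt_pot: Bystander: wooden salt pot, 44 mm across, 80 mm high, near the feeder's other side. Origin centre of underside.
- mug: Bystander: white mug, 80 mm across, 90 mm high. Origin centre of underside.
- oil: Bystander: amber oil bottle, 60 mm across, 200 mm high. Origin centre of underside.
- jar: Bystander: glass jar, 70 mm across, 100 mm high. Origin centre of underside.
- spoon: Bystander: spoon lying on the worktop along its own x axis. Origin centre of underside.
Not all that is in view belongs to the job. Leave any black, pink or red look-alike of the tin alone.

How it is judged:
By the outcome, as a careful person would: the job done as asked, in the order asked, and still so for the second after the job is handed in, while the arm keeps its last pose, push and grip.
It also fails if it takes over 32 s, if anything falls off the work surface, if the arm or the gripper's body presses on something with over 40 N, if the wrist force passes 120 N, or if a joint passes its speed limit or range.

### The arm

A 6-joint arm with a two-finger parallel gripper is mounted at the origin on the work surface. World frame = base frame: x ahead of the robot, y to its left, z up, the work surface at z = 0. Lengths are in m, angles in rad, forces in N, time in s.
With the tool pointing down it reaches from about 0.275 to 0.825 m from the base axis. Payload 5.2 kg.
Tool frame: the origin (TCP) lies on the front face of the gripper's body, between the roots of the fingers; the fingertips stand 84 mm ahead of it and the grasp point (between the pads) lies 65 mm ahead of it; z points along the fingers, y is the line along which they close (so a half turn about z gives the same grasp; the last joint's range is limited). The gripper opens to 93 mm and grips with 3 to 60 N. Pads are 15 mm wide; open, the fingers measure 128 mm over their backs; the gripper's body (75 mm by 188 mm) begins 65 mm behind the grasp point.
Start: joints at [1.103, 0.259, 1.535, -0, 1.348, -0.203], TCP at [0.144, 0.531, 0.303] pointing down, gripper open.
Joint ranges: [-3.14, 3.14], [-0.91, 2.08], [0.19, 2.58], [-1.22, 4.36], [0.22, 2.71], [-3.12, 3.12]. Speed limits (rad/s): [2.57, 2.57, 3.14, 3.14, 3.14, 3.14].

### API

Orientations are given as a rotation vector (axis times angle).
In Python, from plant import env, hand, vision gives the robot as it stands. The module is installed in compiled form; this text tells all that it offers. Calls block until the motion is done:
- env.movep(position, orientation): joint-space move of the TCP to a pose.
- env.move_linear(position, attitude=None, velocity=0.15): straight line of the TCP; attitude=None keeps the orientation; velocity is the mean speed in m/s.
- env.movej(angles): joint-space move.
- hand.release() and hand.grab(): open the fingers fully, or close them until they stop; the grip force is fixed at half the most.
- env.hold(seconds).
- env.solve_ik(position, orientation): joint angles nearest the present ones, or None.
- env.sense(): the state.
- vision.snapshot(name): name is "side" or "top"; returns a dict with "img" (384x512x3 uint8, red, green, blue), "fx", "fy", "cx", "cy" (pixels), "k1" (the pictures are not rectified: a ray, as slopes to the right and down, at radius r is drawn at 1 + k1 r^2 times it, then the intrinsics apply), "rvec" (rotation vector, rad) and "tvec" (3), from world to camera coordinates, as OpenCV has them. Camera axes: x right, y down, z forward; pixel columns grow to the right and rows downward; lengths in m; the calibration is good to about 2 mm. A picture is of the moment at which its call begins. There is no depth.
A pose or a line that the arm cannot do raises env.MotionError and nothing moves.
- env.finish_job(): hands the job in; it is judged then, once.
The state is a dict: "t": time; "qpos": joint angles; "dq": joint speeds; "tau": joint torques, N m; "tool_pos": TCP position; "eef_rot": TCP orientation; "wrist_force": force on the tool from outside, world axes, zero at the start; "ft_torque": the same for the moment, N m; "finger_gap": finger opening in m; "finger_force": force on a finger pad.
Only numpy, scipy, OpenCV 4.12 (cv2) and the standard library are available. Lean on these libraries where they do the work, as an engineer would, in place of code of your own. Each camera call takes 0.05 s, during which the arm holds its last target. There are 200 camera calls.

## Working session

There is one attempt and no reset: what is moved stays moved. The work goes in short steps, each a Python script; the robot and the scene stay as the last script left them, time stands still between calls to the robot, and variables do not carry over. Pictures are saved under pics/ and viewed, at most 10 in all, crops included, and the job is handed in when it is done.

```bash
mkdir -p pics
cat > h.py <<'E'
import numpy as np, cv2
from plant import env, hand, vision
def snap(n,f):
    s=vision.snapshot(n); cv2.imwrite('pics/'+f,cv2.resize(s['img'][:,:,::-1],(768,576),interpolation=cv2.INTER_CUBIC)); np.savez('pics/'+f[:-4],**s); return s
E
python3 - <<'E'
from h import *
for n in('top','side'):
    s=snap(n,n+'0.png'); print({k:np.round(v,4) for k,v in s.items() if k!='img'})
s=env.sense();print(s)
E
```

```text
{'fx': np.float64(379.1808), 'fy': np.float64(379.1808), 'cx': np.float64(257.8896), 'cy': np.float64(194.57), 'k1': np.float64(-0.0667), 'rvec': array([ 2.11  , -2.1045,  0.2394]), 'tvec': array([0.0168, 0.5586, 1.3629])}
{'fx': np.float64(403.4404), 'fy': np.float64(403.4404), 'cx': np.float64(258.9403), 'cy': np.float64(197.4796), 'k1': np.float64(-0.044), 'rvec': array([ 2.1607, -0.7632,  0.3407]), 'tvec': array([-0.401 ,  0.2821,  0.915 ])}
{'t': 0.1, 'qpos': array([ 1.10318276e+00,  2.59235022e-01,  1.53593399e+00, -2.98544790e-05,
        1.34801098e+00, -2.02829234e-01]), 'dq': array([-0.00126916, -0.00127875, -0.00359025,  0.00086599, -0.0008618 ,
       -0.00041897]), 'tau': array([ 1.31717014e-03, -4.38212299e+01, -2.84645301e+01,  7.20518385e-02,
        3.63341987e-02,  1.08861494e-05]), 'tool_pos': array([0.14377636, 0.53051437, 0.30203555]), 'eef_rot': array([-4.14632567e-01, -3.11361053e+00,  2.36926663e-03]), 'wrist_force': array([-1.0772966 ,  0.87200158,  0.41137741]), 'ft_torque': array([-0.02487076, -0.04089314,  0.01841667]), 'finger_force': 0.0, 'finger_gap': 0.09282801960792501}
```

View pics/top0.png

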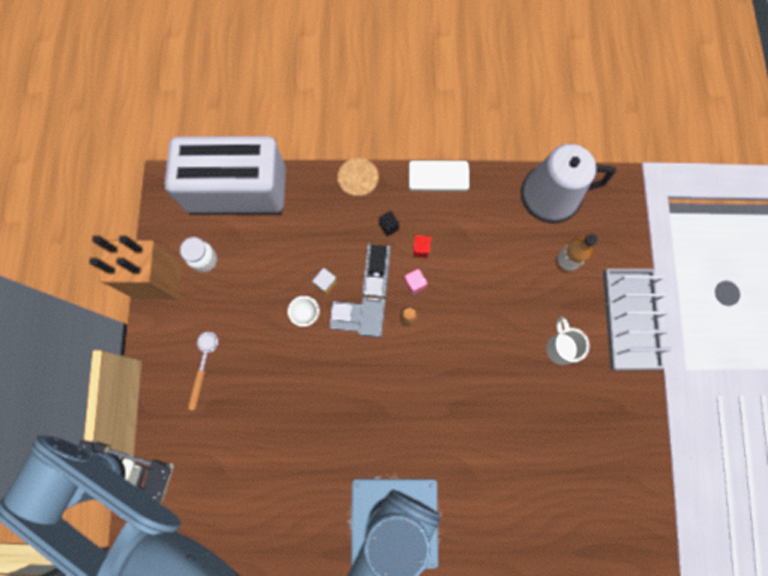

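View pics/side0.png

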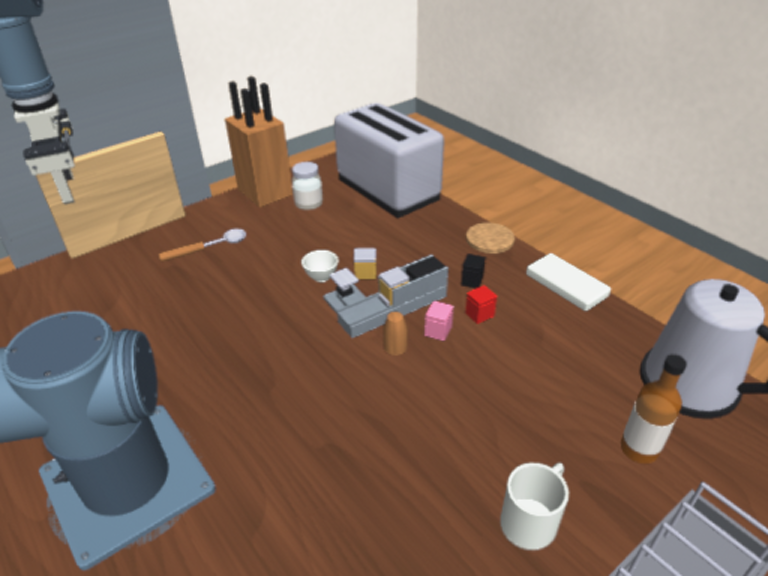

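The top picture shows the feeder with its magazine at the top (377,260), landing at (370,318) and paddle at (343,313). So feeder +x points roughly along world +x.

Things that could be taken for the tin (pixels in the 768-wide top view):
- tin in the channel (374,287), which I choose because it stands in the magazine
- spare tin (324,280)
- pink look-alike (416,281)
- red look-alike (422,246)
- black look-alike (388,222)

Next, one close crop to check the choice.

Run:
```python
import numpy as np,cv2
a=np.load('pics/top0.npz')['img'];b=np.load('pics/side0.npz')['img']
A=cv2.resize(a[155:230,180:290,::-1],None,fx=7,fy=7,interpolation=cv2.INTER_CUBIC)
cv2.imwrite('pics/c1.png',A)
B=cv2.resize(b[155:245,195:315,::-1],None,fx=6.5,fy=6.5,interpolation=cv2.INTER_CUBIC)
cv2.imwrite('pics/c2.png',B)
```

```text
(no output)
```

View pics/c1.png

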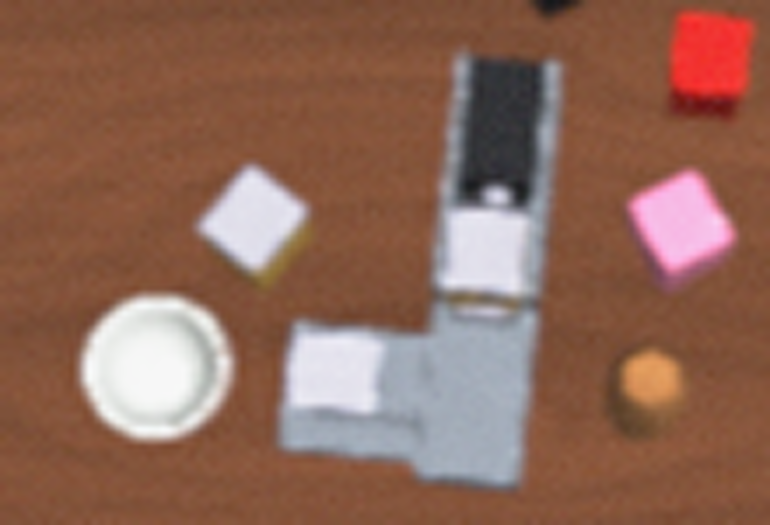

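View pics/c2.png

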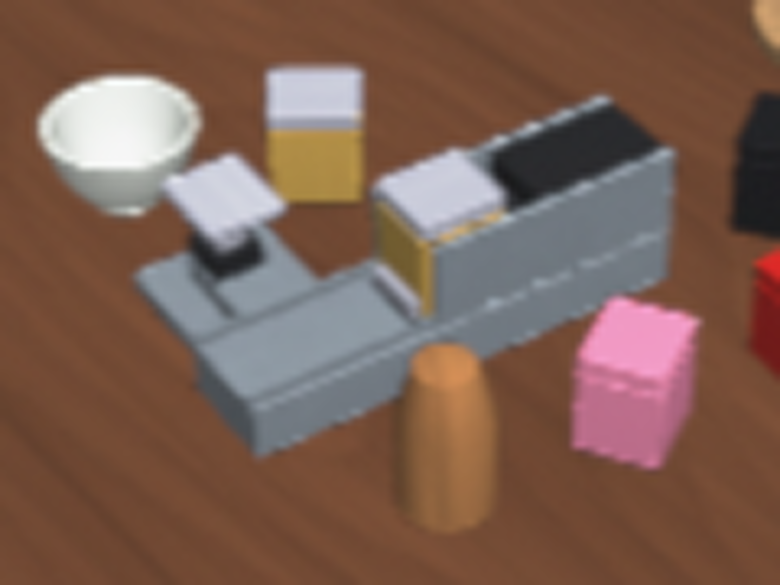

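The crops confirm the choice: the tin stands in the magazine behind the gate, with its top at c1 (487,250). The paddle top is at c1 (335,372). The salt pot is at c1 (652,380), to the right of the landing. Next I fit the feeder pose from both views.

```bash
cat > fit.py <<'E'
import numpy as np,cv2
from scipy.optimize import least_squares
def cam(n):
    s=np.load(f'pics/{n}.npz'); K=np.array([[s['fx'],0,s['cx']],[0,s['fy'],s['cy']],[0,0,1.]])
    return s['rvec'],s['tvec'],K,np.array([s['k1'],0,0,0,0.])
C={'t':cam('top0'),'s':cam('side0')}
def proj(c,P): return cv2.projectPoints(np.atleast_2d(P).astype(float),*C[c])[0][:,0]
un=lambda c,p:(np.array(p,float)+.5)/(7 if c=='t' else 6.5)-.5+np.array([180,155] if c=='t' else [195,155])
D={'t':[(-30,98,64,293,330),(-30,52,64,382,335),(-70,52,64,377,413),(-70,98,64,287,405),(-2,20,85,442,290),(42,20,85,450,207),(42,-20,85,530,212),(130,27,75,457,52),(130,-27,75,562,62),(-95,28,36,415,475),(-95,-28,36,520,488),(0,-27,75,538,300)],
's':[(130,-27,75,675,150),(0,-27,75,435,248),(-95,-28,36,258,402),(-95,28,36,197,345),(-95,-28,0,262,455),(130,-27,0,665,278),(-30,98,64,237,153),(-30,52,64,288,208),(-70,52,64,213,243),(-70,98,64,165,188),(42,20,85,455,150),(42,-20,85,505,187),(-2,20,85,375,190)]}
def w(p,P):
    c,s=np.cos(p[2]),np.sin(p[2]); P=np.asarray(P,float)
    return np.c_[p[0]+c*P[:,0]-s*P[:,1],p[1]+s*P[:,0]+c*P[:,1],P[:,2]]
def res(p): return np.concatenate([(proj(c,w(p,np.array(D[c])[:,:3]/1000))-un(c,np.array(D[c])[:,3:])).ravel() for c in D])
if __name__=='__main__':
    r=least_squares(res,[.5,.05,0.],loss='soft_l1');print(r.x,np.abs(r.fun).mean());print(res(r.x).reshape(-1,2).round(1).tolist())
    for nm,c,q,z in [('salt','t',(652,375),80),('spare','t',(253,217),55),('ram','t',(157,367),45)]:
        f=lambda v:(proj(c,[v[0],v[1],z/1000])-un(c,q)).ravel()
        v=least_squares(f,[.5,.05]).x-r.x[:2];a=r.x[2];print(nm,'feeder xy',v[0]*np.cos(a)+v[1]*np.sin(a),-v[0]*np.sin(a)+v[1]*np.cos(a))
    np.save('pose.npy',r.x)
E
python3 fit.py
```

```text
[ 0.54911344  0.05262283 -0.08923158] 0.464189502553711
[[0.4, 0.6], [-0.1, 1.0], [-0.5, 0.4], [0.0, 0.4], [0.4, -0.3], [0.5, 0.1], [-0.2, 0.3], [0.0, 0.3], [-0.8, 0.1], [0.2, -0.1], [-0.0, -0.6], [-0.5, -0.5], [0.3, 0.2], [0.7, 0.8], [-0.0, 0.3], [-0.6, -1.8], [0.0, 1.5], [0.5, -0.1], [-0.2, 0.1], [-0.1, -0.6], [-0.3, -1.1], [-0.7, -0.7], [0.6, -0.3], [0.8, 1.0], [0.3, -1.2]]
salt feeder xy -0.037497621379102064 -0.09267303479920673
spare feeder xy 0.034112365535022074 0.12932277431415962
ram feeder xy -0.05115144774491379 0.17267131097010419
```

```bash
cat >> h.py <<'E'
from scipy.spatial.transform import Rotation as R
from fit import w
p=np.load('pose.npy'); B=np.deg2rad(25)
u=np.array([np.sin(B),np.cos(B)]); mid=(np.array([-.038,.087])-.055*u)   # feeder xy of TCP
X=w(p,[[*mid,0]])[0]; ang=np.pi/2-B+p[2]
def rot(a):
    y=np.array([np.cos(a),np.sin(a),0]);z=np.array([0,0,-1.]);return R.from_matrix(np.c_[np.cross(y,z),y,z]).as_rotvec()
def pos(ztip): return np.array([X[0],X[1],ztip+.084])
E
python3 - <<'E'
from h import *
c=[]
for k in(0,np.pi):
    r=rot(ang+k); q=env.solve_ik(pos(.16),r); print(q)
    if q is not None: c.append((np.abs(q-env.sense()['qpos']).max(),r))
r=min(c,key=lambda t:t[0])[1]; np.save('rot.npy',r)
env.movep(pos(.16),r); env.move_linear(pos(.095),velocity=.1)
s=env.sense();print(s['t'],s['tool_pos'],s['wrist_force'],pos(.095))
snap('top','t1.png');snap('side','s1.png')
for n,sl,f in(('t1',np.s_[155:230,180:290,::-1],7),('s1',np.s_[125:245,195:315,::-1],5)):
    cv2.imwrite(f'pics/{n}c.png',cv2.resize(np.load(f'pics/{n}.npz')['img'][sl],None,fx=f,fy=f,interpolation=cv2.INTER_CUBIC))
E
```

```text
[-3.20820712e-02  2.19663947e-01  1.73817021e+00 -4.44089210e-16
  1.18375850e+00 -1.07731450e+00]
[-3.20820712e-02  2.19663947e-01  1.73817021e+00 -4.44089210e-16
  1.18375850e+00  2.06427815e+00]
2.9167 [0.49175748 0.09522954 0.17942773] [ 0.17979174  0.52567979 -0.74044563] [0.49142392 0.09508574 0.179     ]
```

View pics/s1c.png

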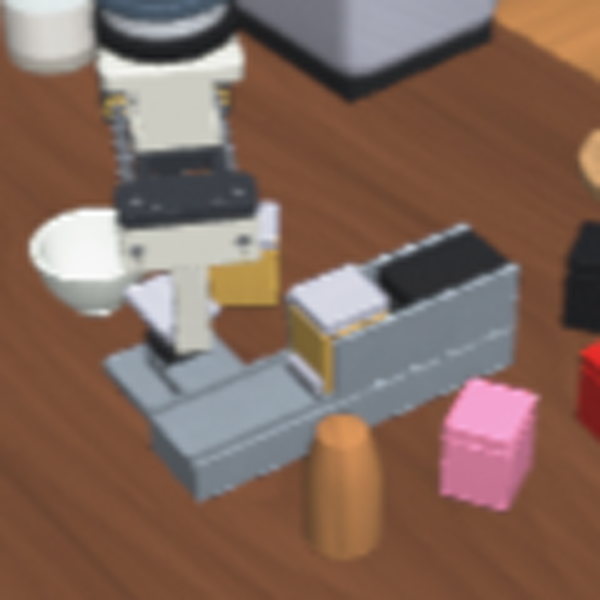

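The crop shows the near finger (tip at 192,350) above the landing's outer part. The far finger is hidden behind it, in line with the paddle, as planned. Now I press with force checks.

Run:
```python
from h import *
env.move_linear(pos(.068),velocity=.06)
f0=env.sense()['wrist_force'][2]
z=.068
while z>.045:
    z-=.002; env.move_linear(pos(z),velocity=.03)
    s=env.sense(); f=s['wrist_force'][2]-f0; print(round(s['t'],2),round(z,3),round(s['tool_pos'][2]-.084,4),s['wrist_force'].round(1))
    if f>13 or (z<.0505 and f>9.5): break
print('f0',f0)
for i in range(4):
    env.hold(.5); s=env.sense(); print(round(s['t'],2),round(s['tool_pos'][2]-.084,4),s['wrist_force'].round(1))
snap('top','t2.png');snap('side','s2.png')
for n,sl,f in(('t2',np.s_[155:230,180:290,::-1],7),('s2',np.s_[125:245,195:315,::-1],5)):
    cv2.imwrite(f'pics/{n}c.png',cv2.resize(np.load(f'pics/{n}.npz')['img'][sl],None,fx=f,fy=f,interpolation=cv2.INTER_CUBIC))
```

```text
3.87 0.066 0.0661 [ 1.2  0.5 -0.4]
4.12 0.064 0.0641 [-0.1  0.1  0.1]
4.37 0.062 0.0621 [0.  0.4 2.3]
4.62 0.06 0.06 [0.2 0.2 1.3]
4.87 0.058 0.0579 [1.  0.6 1.7]
5.12 0.056 0.056 [1.  0.7 3.1]
5.37 0.054 0.0541 [0.3 0.9 3.7]
5.62 0.052 0.052 [0.9 0.5 4.7]
5.87 0.05 0.0501 [ 0.9 -0.4  4.9]
6.12 0.048 0.0483 [-0.2  0.5  5.7]
6.37 0.046 0.0478 [-5.4  0.1 20.5]
f0 -0.556730724687027
6.87 0.0478 [-4.2 -0.1 20.1]
7.37 0.0478 [-5.  -0.1 19.6]
7.87 0.0478 [-4.9 -0.6 20.3]
8.37 0.0478 [-4.9 -0.3 19.8]
```

View pics/s2c.png

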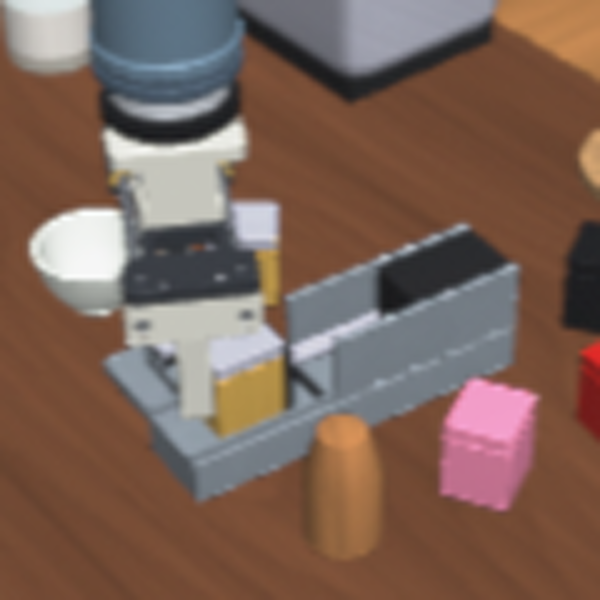

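The crop shows the tin standing upright on the landing. Its near face spans (215–285, 365–430), it rests against the finger (tip 195,415), and it is well short of the open end at (197,465). The paddle is at its hard stop and the forces have been steady for 2 s, so I hand it in.

```bash
python3 -c "
from h import *
print(env.finish_job(), env.sense()['wrist_force'])"
```

```text
the job is handed in; nothing more can be done
the job is handed in; nothing more can be done
```

The job is handed in: one finger holds the paddle at its hard stop and the other traps the tin, upright and at rest on the landing and short of the open end, with nothing else touched.

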